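# Clear the board fixture and hold the circuit board in its corner

## Robot

A 6-joint arm with a two-finger parallel gripper is mounted at the origin on the work surface. World frame = base frame: x ahead of the robot, y to its left, z up, the work surface at z = 0. Lengths are in mm, angles in rad, forces in N, time in s.
With the tool pointing down it reaches from about 275 to 750 mm from the base axis. Payload 10.2 kg.
Tool frame: the origin (TCP) lies midway between the tips of the shut fingers; the grasp point (between the pads) lies 19 mm behind it (ctrl.pinch_z is the distance from the TCP to the grasp point, in mm); x points along the fingers, z is the direction in which the jaws open and shut, and the axes are right-handed (so a half turn about x gives the same grasp; the last joint's range is limited). The gripper opens to 85 mm and grips with 20 to 120 N. Pads are 22 mm wide; open, the fingers measure 114 mm over their backs; the gripper's body (76 mm by 85 mm) begins 54 mm behind the grasp point. The pads swing forward as they close: fully open they stand 13 mm farther back than shut.
Start: joints at [-1.452, 0.313, 1.498, -0, 1.331, -0.223], TCP at [175.959, -494.641, 208.994] pointing down, gripper open.
Joint ranges: [-2.94, 2.94], [-0.97, 2.17], [0.19, 2.56], [-1.23, 4.37], [0.02, 3.11], [-2.88, 2.88]. Speed limits (rad/s): [2.39, 2.39, 3.01, 3.14, 3.14, 3.14].

## Interface

Orientations are given as a unit quaternion [w, x, y, z].
In Python, from rig import ctrl, capture, workorder, nets gives the robot as it stands. The module is installed in compiled form; this text tells all that it offers.
- The arm moves only by the tool send_rows, never from a script. Its argument "rows" is text: rows parted by semicolons, each of 5 numbers parted by spaces: the opening, from 0 (shut) to 1 (fully open), then the shift along the tool's x, y, z in cm, then the turn about the tool's x in units of 5 degrees (1.0 is 5 degrees). In form: grip x y z yaw; .... A call has 1 to 12 rows; each row is the pose to reach, as a shift and turn from the pose commanded when the call began, along the tool's axes at that moment; what a row does not reach only later rows make up. A row lasts 1/10 s, in which the tool goes at most 50 mm and 8.59 degrees, less where a joint would pass 70% of its speed; a pose out of reach is approached as far as the arm can. A call with a gripper value outside its range is refused whole. The fingers move at their own pace and stop on an object; "grip_force" is the grip in N (left out, the last holds). Time passes only in rows, so rows that repeat a pose let the fingers close. It gives the time, the measured TCP pose, the force and the opening at its end, in the units of the state.
- ctrl.sense(): the state, without advancing time (a new reading comes with each control period).
- capture(name): name is "scene" or "side" or "wrist"; returns a dict with "pixels" (420x560x3 uint8, red, green, blue), "intrinsics" (3x3 intrinsics, pixels), "view" (4x4, takes a point from world to camera coordinates); the wrist camera has in their place "mount" (4x4, takes a point from camera to tool coordinates, whose origin is the TCP and whose axes are the tool frame's). Camera axes: x right, y down, z forward; pixel columns grow to the right and rows downward; lengths in mm; the calibration is good to about 2 mm. The wrist camera is an equidistant fisheye: a pixel r from the principal point sees the ray r / f radians off the axis. A picture is of the moment at which its call begins: read the wrist's pose just before it. There is no depth.
- workorder.finish_job(): hands the job in, once; it reports no verdict.
Trained networks look in a picture, given as the dict that the camera call returned (one of the last four; its "shot" number tells which), for a name from the list of things; names that differ only in an ending like _2 or _b are one class to them, and where a whole thing is asked for, a point or a joint stands for the part that bears it (a point fixed in the world has none). Each returns a list of dicts, best first, with "confidence" (0 to 1); they miss things now and then, are a little off and sometimes report something else, mostly with a low value. They report only what shows in the picture. A call takes as long as a camera call.
- nets.boxes_of(picture, target): "location" ([x, y, z] in mm, in world coordinates, good to about 4 mm: the middle of the surface that is visible of it).
- nets.spot_point(picture, target): "location" ([x, y, z] in mm, in world coordinates, good to about 4 mm: a listed point, or the origin of a listed thing).
The state is a dict: "time_s": time; "joints": joint angles; "dq": joint speeds; "tau": joint torques, N m; "eef_pos": TCP position; "ee_rot": TCP orientation; "force": force on the tool from outside, world axes, zero at the start; "wrist_torque": the same for the moment, N m; "grip_width": opening from 0.0 (shut) to 1.0 (fully open).
Only numpy, scipy, OpenCV 4.12 (cv2) and the standard library are available. Lean on these libraries where they do the work, as an engineer would, in place of code of your own. Each camera call takes 0.05 s, during which the arm holds its last target.

## Task

On the electronics bench, first clear the black and the yellow plastic scrap off the grey board fixture into the red scrap bin. Then set the white circuit board flat on the fixture with its orange-marked corner in the orange-marked corner between the two blue stops, press it firmly (at least about 5 N each way) but without ramming it against both stops at once, edges flush, and finish while still holding it pressed there. Leave the drive, the spool and the mug where they are.

Things in the scene. Friction and masses are not known exactly. Their poses are not given: they have to be found in the camera images.
- fixture: Fixed test fixture: grey plate 180 x 180 x 12 mm lying on the bench, with two blue stops on it. Origin: centre of its underside; z up. Its top (12 mm up) is the seat. The stops stand along its +x edge (side away from the robot) and its +y edge (left side), and their inner faces meet at the seat corner. Its yaw varies by up to 17 degrees from the world axes. It does not move.
- seat_corner (a point): The corner where the inner faces of the two stops would meet, on the seat: at (75, 75, 12) mm in the fixture frame; axes as the fixture's. A 12 mm orange square is on the seat beside it.
- stop_x: Blue stop bar along the fixture's +x edge, 15 mm thick (x), 145 mm long (y), rising 14 mm above the seat. Its inner face, towards -x of the fixture, is at x = 75 mm in the fixture frame. Origin: its centre; fixed to the fixture.
- stop_y: Blue stop bar along the fixture's +y edge, 145 mm long (x), 15 mm thick (y), rising 14 mm above the seat. Its inner face, towards -y of the fixture, is at y = 75 mm in the fixture frame. Origin: its centre; fixed to the fixture. Both stops are rigid; friction along one can carry part of a push meant for the other.
- board: Loose white circuit board on a black carrier, 100 (x) x 70 (y) x 12 mm, 0.15-0.3 kg, flat on the bench beside the fixture. Origin: centre of its underside; z up. Orange 14 mm square at its +x +y corner. Header strips 18 mm high above the underside lie along its long edges, y = +-29.5 mm. Seated: axes parallel to the fixture's, origin at (25, 40, 12) mm in the fixture frame. Starts within 48 degrees of that direction.
- heat_sink (a point): Top centre of the aluminium heat sink in the middle of the board, the place to grip or push: 30 x 30 mm block, sides along the board's x and y, from 12 to 40 mm above the board's underside. This point is (0, 0, 40) mm in the board frame. Fingers closing along the board's x axis stay clear of the header strips.
- board_mark (a point): Bottom corner of the board beneath the orange mark: (50, 35, 0) mm in the board frame; it belongs at the seat corner.
- scrap_black: Loose black plastic header offcut, 40 (x) x 16 (y) x 18 (z) mm, 20 g, lying on the seat. Origin: centre of its underside; z up.
- scrap_yellow: Loose yellow plastic plug, 34 (x) x 20 (y) x 20 (z) mm, 20 g, lying on the seat. Origin: centre of its underside; z up. The two scraps may lie either way about.
- scrap_bin: Red open bin, 120 x 120 mm outside, 60 mm high, walls and floor 5 mm, standing on the bench on the other side of the fixture from the board (either side). It does not move. Origin: centre of its underside; z up.
- drive: Bystander: black external drive, 110 x 78 x 16 mm, flat on the bench. Origin: centre of its underside.
- spool: Bystander: grey and silver wire spool standing on its flange, 60 mm across, 45 mm high. Origin: centre of its underside.
- mug: Bystander: white mug, 80 mm across, 85 mm high, beyond the fixture. Origin: centre of its underside.

How it is judged:
By the outcome, as a careful person would: the job done as asked, in the order asked, and still so for the second after the job is handed in, while the arm keeps its last pose, push and grip.
It also fails if it takes over 70 s, if anything falls off the work surface, if the arm or the gripper's body presses on something with over 40 N, if the wrist force passes 120 N, or if a joint passes its speed limit or range.

## Working session

There is one attempt and no reset: what is moved stays moved. The work goes in short steps, Python scripts to look and compute and a tool call to move; the robot and the scene stay as the last step left them, time stands still between calls to the robot, and variables do not carry over. Pictures are saved under pics/ and viewed, and the job is handed in when it is done.

Besides the shell and the picture viewer there is one more tool, called after "Emit:" by a JSON object that holds its "api" and its "payload", one argument or row to a line. send_rows: Moves the arm, as the interface text tells. Its arguments: {"type":"object","properties":{"rows":{"type":"string"},"grip_force":{"type":"number"}},"required":["rows"]}

```bash
mkdir -p pics
cat > h.py <<'E'
import numpy as np, cv2
from rig import ctrl, capture, workorder, nets
from scipy.spatial.transform import Rotation as R
def save(p,n): cv2.imwrite('pics/'+n+'.png', cv2.cvtColor(p['pixels'],cv2.COLOR_RGB2BGR))
def q2R(q): return R.from_quat([q[1],q[2],q[3],q[0]]).as_matrix()
def proj(p,X):
    X=np.atleast_2d(X); V=np.array(p['view']);K=np.array(p['intrinsics'])
    c=X@V[:3,:3].T+V[:3,3]; u=c@K.T; return u[:,:2]/u[:,2:]
def backz(p,uv,z):
    V=np.array(p['view']);K=np.array(p['intrinsics'])
    uv=np.atleast_2d(uv); d=np.c_[uv,np.ones(len(uv))]@np.linalg.inv(K).T@V[:3,:3]
    o=-V[:3,:3].T@V[:3,3]; return o+d*((z-o[2])/d[:,2:])
def wproj(p,pos,Rm,X):
    M=np.array(p['mount']);K=np.array(p['intrinsics'])
    t=(np.atleast_2d(X)-pos)@Rm; c=(t-M[:3,3])@M[:3,:3]
    rr=np.hypot(c[:,0],c[:,1]);th=np.arctan2(rr,c[:,2]);s=th/np.maximum(rr,1e-9)
    return np.c_[K[0,2]+K[0,0]*s*c[:,0],K[1,2]+K[1,1]*s*c[:,1]]
def wbackz(p,pos,Rm,uv,z):
    M=np.array(p['mount']);K=np.array(p['intrinsics']);uv=np.atleast_2d(uv)
    a=(uv[:,0]-K[0,2])/K[0,0];b=(uv[:,1]-K[1,2])/K[1,1];th=np.hypot(a,b);k=np.where(th>1e-9,np.sin(th)/np.maximum(th,1e-9),1)
    d=np.c_[a*k,b*k,np.cos(th)]@M[:3,:3].T@Rm.T; o=Rm@M[:3,3]+pos
    return o+d*((z-o[2])/d[:,2:])
E
python3 - <<'E'
from h import *
s=ctrl.sense(); print({k:np.round(v,3) for k,v in s.items()}); print(np.round(q2R(s['ee_rot']),3), ctrl.pinch_z)
a=capture('scene');b=capture('side')
save(a,'scene0');save(b,'side0')
for n in ['fixture','seat_corner','stop_x','stop_y','board','heat_sink','board_mark','scrap_black','scrap_yellow','scrap_bin','drive','spool','mug']:
    for c,p in (('sc',a),('sd',b)):
        print(n,c,[(np.round(d['location'],0),round(d['confidence'],2)) for d in nets.spot_point(p,n)[:2]])
print(a['view'],a['intrinsics'])
print(ctrl.sense()['time_s'])
E
```

```text
{'time_s': np.float64(0.0), 'joints': array([-1.452,  0.313,  1.498,  0.   ,  1.331, -0.223]), 'dq': array([ 0.001, -0.   ,  0.001, -0.   ,  0.   ,  0.   ]), 'tau': array([ 0.0000e+00, -4.1227e+01, -2.5974e+01, -0.0000e+00,  4.0000e-03,
       -0.0000e+00]), 'eef_pos': array([ 175.933, -494.349,  208.434]), 'ee_rot': array([ 0.577,  0.408,  0.578, -0.407]), 'force': array([0.134, 0.342, 0.338]), 'wrist_torque': array([ 0.028,  0.029, -0.01 ]), 'grip_width': np.float64(0.997)}
[[-0.     0.942  0.335]
 [ 0.001  0.335 -0.942]
 [-1.     0.    -0.001]] 18.700000000000003
fixture sc [(array([543.,  -4.,   1.]), 0.84)]
fixture sd [(array([541.,  -5.,   3.]), 0.89)]
seat_corner sc [(array([600.,  85.,  12.]), 0.93)]
seat_corner sd [(array([602.,  90.,   9.]), 0.95)]
stop_x sc [(array([630.,   9.,  20.]), 0.97), (array([515.,  80.,  22.]), 0.73)]
stop_x sd [(array([522.,  79.,  20.]), 0.79), (array([622.,  12.,  17.]), 0.61)]
stop_y sc [(array([630.,   9.,  20.]), 0.97), (array([515.,  80.,  22.]), 0.73)]
stop_y sd [(array([522.,  79.,  20.]), 0.79), (array([622.,  12.,  17.]), 0.61)]
board s
[... 720 characters left out ...]
array([705., 325.,   0.]), 0.74), (array([603.,  87.,  12.]), 0.71)]
drive sd [(array([706., 320.,   4.]), 0.78)]
spool sc [(array([ 728., -297.,    2.]), 0.96)]
spool sd [(array([ 724., -298.,    2.]), 0.82)]
mug sc [(array([ 738., -114.,   -1.]), 0.96), (array([452., 285.,  -1.]), 0.42)]
mug sd []
[[ 8.44763964e-03  9.99889762e-01  1.22106923e-02 -1.30395854e+01]
 [ 7.21222333e-01  2.36597623e-03 -6.92699609e-01 -3.83545070e+02]
 [-6.92652138e-01  1.46583007e-02 -7.21122840e-01  1.29687096e+03]
 [ 0.00000000e+00  0.00000000e+00  0.00000000e+00  1.00000000e+00]] [[387.84437283   0.         278.72961017]
 [  0.         387.84437283 215.03346145]
 [  0.           0.           1.        ]]
1.4
```

View pictures.

View pics/scene0.png

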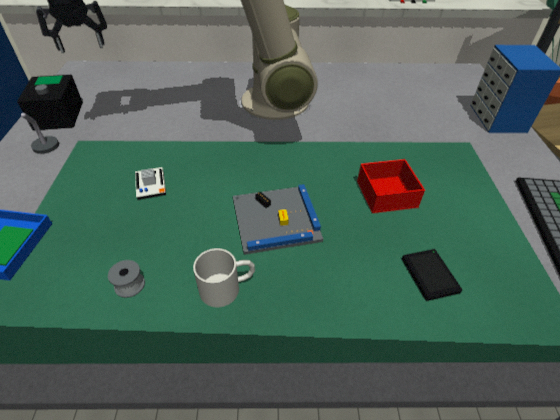

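View pics/side0.png

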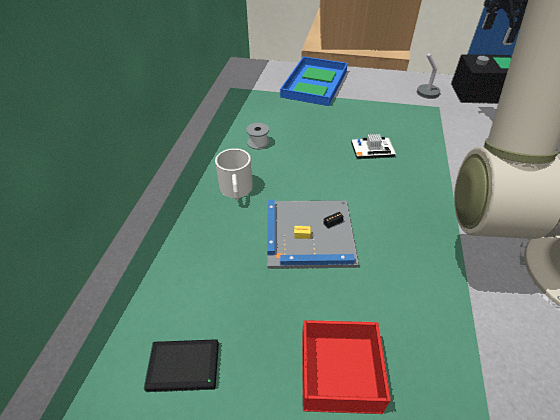

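Run:
```python
import cv2
a=cv2.imread('pics/scene0.png');b=cv2.imread('pics/side0.png')
c1=cv2.resize(a[175:260,225:330],None,fx=5,fy=5,interpolation=cv2.INTER_CUBIC)
c2=cv2.resize(b[190:275,260:365],None,fx=5,fy=5,interpolation=cv2.INTER_CUBIC)
cv2.imwrite('pics/c1.png',c1);cv2.imwrite('pics/c2.png',c2)
c3=cv2.resize(a[160:205,125:180],None,fx=8,fy=8,interpolation=cv2.INTER_CUBIC);cv2.imwrite('pics/c3.png',c3)
```

```text
(no output)
```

View pics/c1.png

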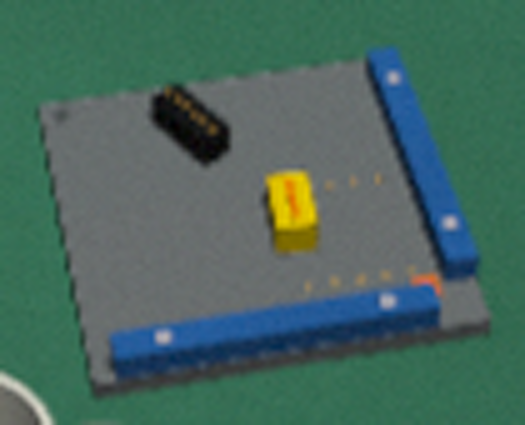

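View pics/c2.png

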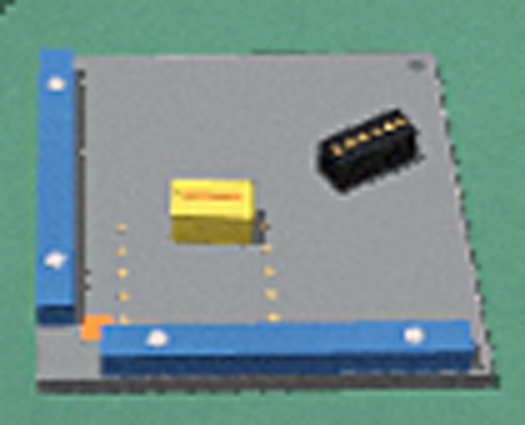

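View pics/c3.png

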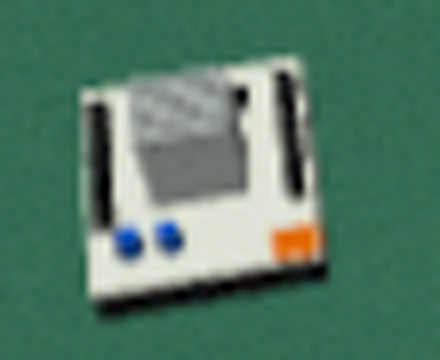

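```bash
cat > m.py <<'E'
from h import *
import pickle
E
python3 - <<'E'
from h import *
a=capture('scene');b=capture('side')
B=backz(a,np.array([[85,90],[300,60],[325,262],[92,298]])/8+[125,160],12)
print(np.round(B,1)); 
for i,j in((0,1),(1,2),(2,3),(3,0)): d=B[j]-B[i]; print(np.linalg.norm(d),np.degrees(np.arctan2(d[1],d[0])))
F=backz(a,np.array([[40,105],[97,380],[490,322]])/5+[225,175],12);print(np.round(F,1))
for i,j in((0,1),(1,2)): d=F[j]-F[i]; print(np.linalg.norm(d),np.degrees(np.arctan2(d[1],d[0])))
F=backz(b,np.array([[435,55],[498,378],[37,380]])/5+[260,190],12);print(np.round(F,1))
for i,j in((0,1),(1,2)): d=F[j]-F[i]; print(np.linalg.norm(d),np.degrees(np.arctan2(d[1],d[0])))
# scrap top edges
Y=backz(a,np.array([[266,178],[310,172],[318,220],[275,232]])/5+[225,175],32);print('yel',np.round(Y,1),Y.mean(0))
K=backz(a,np.array([[152,95],[178,85],[230,130],[205,148]])/5+[225,175],30);print('blk',np.round(K,1),K.mean(0))
E
```

```text
[[ 385.5 -365.2   12. ]
 [ 369.6 -298.3   12. ]
 [ 467.7 -271.1   12. ]
 [ 484.2 -338.8   12. ]]
68.79908839494995 103.33927229554969
101.7576329896119 15.474116264341435
69.68517563681442 -76.33868296255773
102.12003124760477 -165.03026513289655
[[ 478.7 -103.8   12. ]
 [ 651.1  -66.6   12. ]
 [ 618.   106.    12. ]]
176.35399670072064 12.158755167668623
175.80826113337224 100.82979850281446
[[ 474.  -101.9   12. ]
 [ 436.1   73.4   12. ]
 [ 612.6  108.9   12. ]]
179.31340383246857 102.19900455964107
180.03960650906558 11.393054164985434
yel [[548.3   6.8  32. ]
 [544.4  27.2  32. ]
 [574.9  30.1  32. ]
 [582.3  10.6  32. ]] [562.47177357  18.66343157  32.        ]
blk [[490.5 -47.7  30. ]
 [483.3 -35.4  30. ]
 [514.6 -10.   30. ]
 [526.7 -21.6  30. ]] [503.77490732 -28.67225914  30.        ]
```

Emit:
{"api": "send_rows", "payload": {
  "rows": "1 -4 49.7 -34.2 0;1 -4 49.7 -34.2 0;1 -4 49.7 -34.2 0;1 -4 49.7 -34.2 0;1 -4 49.7 -34.2 0;1 -4 49.7 -34.2 0;1 -4 49.7 -34.2 0;1 -4 49.7 -34.2 0;1 -4 49.7 -34.2 0;1 -4 49.7 -34.2 0;1 -4 49.7 -34.2 0;1 -4 49.7 -34.2 0"
}}

```text
time_s: 2.7
eef_pos: [527.8, -7.5, 249.0]
ee_rot: [0.578, 0.408, 0.578, -0.408]
force: [0.6, -0.3, 0.3]
grip_width: 1.001
```

Emit:
{"api": "send_rows", "payload": {
  "rows": "1 0 0 0 0;1 0 0 0 0;1 0 0 0 0"
}}

```text
time_s: 3.0
eef_pos: [526.5, -10.4, 248.6]
ee_rot: [0.578, 0.408, 0.578, -0.408]
force: [0.5, -0.6, 0.6]
grip_width: 1.0
```

```bash
cat > look.py <<'E'
from h import *
import sys,pickle
def wlook(n,names=()):
    s=ctrl.sense();w=capture('wrist');save(w,n);pos=np.array(s['eef_pos']);Rm=q2R(s['ee_rot'])
    pickle.dump((w,pos,Rm),open('pics/'+n+'.pkl','wb'))
    print(s['time_s'],np.round(pos,1),'R',np.round(Rm,3).tolist(),'F',np.round(s['force'],2),'g',round(s['grip_width'],3), 'jts',np.round(s['joints'],2))
    for t in names:
        print(t,[(np.round(d['location'],1),round(d['confidence'],2)) for d in nets.spot_point(w,t)[:2]])
    return w,pos,Rm
E
python3 - <<'E'
from look import *
w,pos,Rm=wlook('w1',['seat_corner','scrap_black','scrap_yellow','fixture'])
print(np.round(w['mount'],3),w['intrinsics'])
E
```

```text
3.0 [526.5 -10.4 248.6] R [[-0.0, 0.942, 0.334], [-0.0, 0.334, -0.942], [-1.0, -0.0, 0.0]] F [ 0.5  -0.57  0.56] g 1.0 jts [-0.24  0.29  1.42 -0.    1.43  0.99]
seat_corner []
scrap_black [(array([496.7, -30.6,  11.2]), 0.9), (array([629.8,  13.2,  17.3]), 0.35)]
scrap_yellow [(array([559.1,  20.6,  14.3]), 0.78)]
fixture [(array([542.9,  -0.9,   2.7]), 0.9)]
[[  -0.      -0.282    0.959 -164.857]
 [  -0.      -0.959   -0.282   71.612]
 [   1.      -0.       0.      -0.481]
 [   0.       0.       0.       1.   ]] [[325.1922621    0.         278.92085776]
 [  0.         325.1922621  204.5116272 ]
 [  0.           0.           1.        ]]
```

View pics/w1.png

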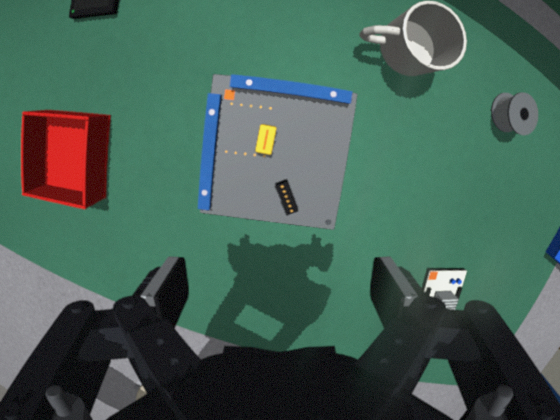

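Run:
```python
import cv2
a=cv2.imread('pics/w1.png')
cv2.imwrite('pics/w1c.png',cv2.resize(a[70:235,190:365],None,fx=4,fy=4,interpolation=cv2.INTER_CUBIC)[:600])
cv2.imwrite('pics/w1d.png',cv2.resize(a[100:210,10:120],None,fx=4,fy=4,interpolation=cv2.INTER_CUBIC)[:600])
```

```text
(no output)
```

View pics/w1c.png

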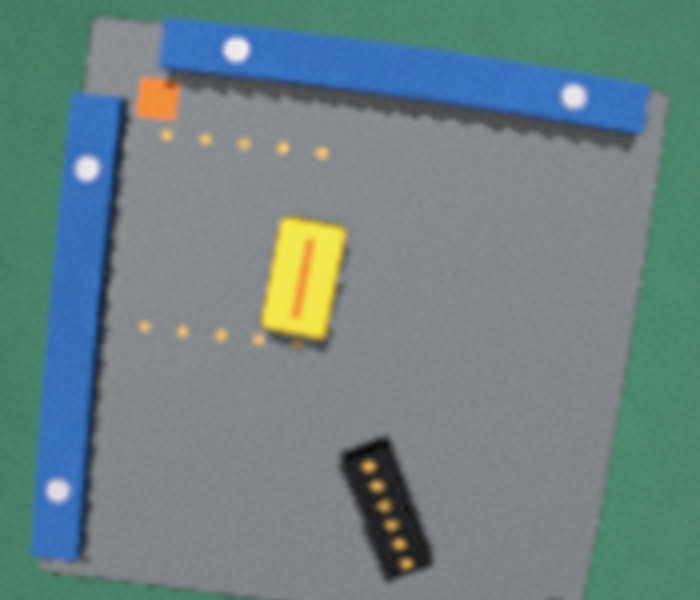

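Run:
```python
from h import *
import pickle
w,pos,Rm=pickle.load(open('pics/w1.pkl','rb'))
f=lambda P,z: wbackz(w,pos,Rm,np.array(P)/4+[190,70]-0.375,z)
def ang(a,b): d=b-a; return round(np.degrees(np.arctan2(d[1],d[0])),1),round(np.linalg.norm(d),1)
Y=f([[283,215],[346,226],[325,340],[262,328]],32);print('Y',np.round(Y.mean(0),1),ang(Y[3],Y[0]),ang(Y[2],Y[1]),ang(Y[1],Y[0]))
K=f([[342,452],[385,438],[433,562],[390,580]],30);print('K',np.round(K.mean(0),1),ang(K[3],K[0]),ang(K[2],K[1]),ang(K[1],K[0]))
X=f([[162,66],[640,132]],26); print('stopx inner',np.round(X,1),ang(*X))
Yy=f([[125,97],[79,557]],26); print('stopy inner',np.round(Yy,1),ang(Yy[1],Yy[0]))
P=f([[95,18],[42,570],[665,92]],12);print('plate',np.round(P,1),ang(P[1],P[0]),ang(P[2],P[0]))
B=wbackz(w,pos,Rm,[[23,112],[110,115],[104,208],[23,200]],60);print('bin',np.round(B,1),B.mean(0))
# intersection
def isec(p,u,q,v):
    t=np.linalg.solve(np.c_[u,-v],q-p); return p+u*t[0]
c=isec(X[0,:2],(X[1]-X[0])[:2],Yy[0,:2],(Yy[1]-Yy[0])[:2]);print('corner',c)
```

```text
Y [558.1  17.8  32. ] (np.float64(8.5), np.float64(34.0)) (np.float64(9.0), np.float64(34.3)) (np.float64(99.2), np.float64(18.6))
K [499.8 -29.3  30. ] (np.float64(39.5), np.float64(43.2)) (np.float64(40.6), np.float64(41.9)) (np.float64(128.0), np.float64(13.7))
stopx inner [[604.1  78.5  26. ]
 [633.6 -61.3  26. ]] (np.float64(-78.1), np.float64(142.9))
stopy inner [[591.9  86.   26. ]
 [451.5  56.9  26. ]] (np.float64(11.7), np.float64(143.4))
plate [[612.6 105.8  12. ]
 [437.7  69.1  12. ]
 [649.9 -67.   12. ]] (np.float64(11.8), np.float64(178.7)) (np.float64(102.2), np.float64(176.8))
bin [[503.1 348.5  60. ]
 [532.9 203.1  60. ]
 [417.8 185.5  60. ]
 [379.4 328.   60. ]] [458.27888647 266.26972493  60.        ]
corner [602.0387698   88.14382674]
```

Emit:
{"api": "send_rows", "payload": {
  "rows": "0.6 5 -3.25 0.95 -1.7;0.6 10 -3.25 0.95 -3.4;0.6 15 -3.25 0.95 -4.1;0.6 19 -3.25 0.95 -4.1;0.6 21.5 -3.25 0.95 -4.1;0.6 23.2 -3.25 0.95 -4.1;0.6 23.2 -3.25 0.95 -4.1;0.6 23.2 -3.25 0.95 -4.1;0 23.2 -3.25 0.95 -4.1;0 23.2 -3.25 0.95 -4.1;0 23.2 -3.25 0.95 -4.1;0 23.2 -3.25 0.95 -4.1",
  "grip_force": 30
}}

```text
time_s: 4.45
eef_pos: [499.6, -29.5, 17.1]
ee_rot: [0.641, 0.298, 0.641, -0.298]
force: [-0.2, 0.5, -0.4]
grip_width: 0.002
```

Emit:
{"api": "send_rows", "payload": {
  "rows": "0 0 0 0 0;0 0 0 0 0;0 -6 0 0 0;0 -12 0 0 0;0 -12 0 0 0"
}}

```text
time_s: 4.95
eef_pos: [500.9, -29.8, 141.0]
ee_rot: [0.643, 0.299, 0.639, -0.298]
force: [-0.3, 0.5, 0.2]
grip_width: -0.001
```

Run:
```python
from look import *
wlook('w2')
```

```text
4.95 [500.9 -29.8 141. ] R [[0.006, 0.765, 0.644], [-0.002, 0.644, -0.765], [-1.0, 0.003, 0.005]] F [-0.26  0.48  0.21] g -0.001 jts [-0.29  0.32  1.67  0.    1.14  0.58]
```

View pics/w2.png

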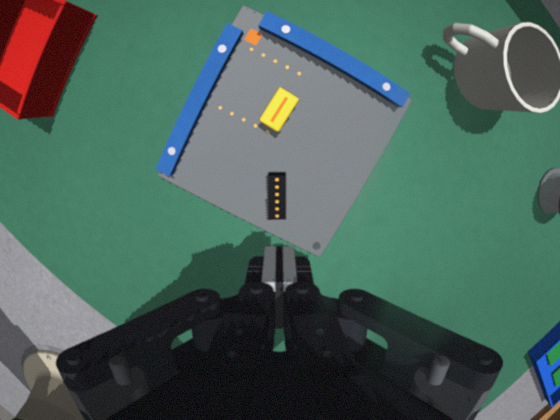

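Run:
```python
from h import *
import pickle
w,pos,Rm=pickle.load(open('pics/w2.pkl','rb'))
K=wbackz(w,pos,Rm,[[268,172],[286,172],[287,219],[267,219]],30);print('K',np.round(K,1),np.round(K.mean(0),1))
Y=wbackz(w,pos,Rm,[[277,87],[299,98],[281,132],[260,122]],32);print('Y',np.round(Y.mean(0),1))
print(wproj(w,pos,Rm,[[500.9,-29.8,30],[500,-30,12], list(pos), list(pos-np.array([0,0,-20]))]))
w,pos,Rm=pickle.load(open('pics/w1.pkl','rb'));print(wproj(w,pos,Rm,[[500.9,-29.8,30]]))
a=capture('scene');b=capture('side');save(a,'s2');save(b,'d2')
for p in(a,b): 
    for n in('scrap_black','scrap_yellow'): print(nets.boxes_of(p,n)[:2])
    print(proj(p,[pos,[500,-30,141]]))
i=cv2.imread('pics/s2.png');j=cv2.imread('pics/d2.png')
cv2.imwrite('pics/s2c.png',np.hstack([cv2.resize(i[130:260,215:335],(390,420)),cv2.resize(j[130:275,255:390],(390,420))]))
```

```text
K [[510.4  -9.7  30. ]
 [520.4 -21.6  30. ]
 [488.4 -49.9  30. ]
 [476.9 -36.2  30. ]] [499.  -29.3  30. ]
Y [557.5  17.3  32. ]
[[278.76980997 194.6969311 ]
 [278.21612105 190.71753541]
 [279.78146898 244.99776556]
 [280.09910873 260.93979699]]
[[287.25102316 196.10501499]]
[{'location': [503.5, -28.8, 28.4], 'confidence': 0.71}, {'location': [564.7, -0.1, 8.6], 'confidence': 0.68}]
[{'location': [570.6, 19.1, 30.7], 'confidence': 0.73}]
[[270.52320035 124.30816444]
 [261.77418314 159.86862744]]
[{'location': [498.7, -26.6, 32.1], 'confidence': 0.68}]
[{'location': [560.4, 24.3, 29.4], 'confidence': 0.78}]
[[328.715803   134.15283277]
 [338.71214882 177.11000236]]
```

View pics/s2c.png

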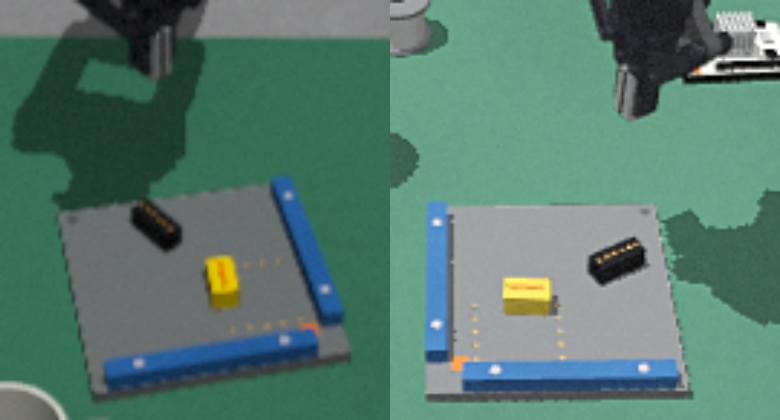

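Run:
```python
from h import *
s=ctrl.sense();pos=np.array(s['eef_pos']);print(pos,s['joints'])
a=capture('scene');b=capture('side');save(a,'s3');save(b,'d3')
i=a['pixels'][:,:,::-1].copy();j=b['pixels'][:,:,::-1].copy()
out=[]
for p,im in((a,i),(b,j)):
    u=proj(p,[pos])[0];print(u,proj(p,[pos+[0,0,10]]))
    x,y=np.round(u).astype(int); c=im[y-40:y+30,x-35:x+35]; c=cv2.resize(c,None,fx=5.5,fy=5.5,interpolation=cv2.INTER_CUBIC)
    cv2.drawMarker(c,(int((u[0]-x+35.5)*5.5),int((u[1]-y+40.5)*5.5)),(0,0,255),0,12,1); out.append(c)
cv2.imwrite('pics/s3c.png',np.hstack(out))
```

```text
[498.75473292 -29.24578709 135.27568495] [-2.93519905e-01  3.31673603e-01  1.67565283e+00  2.54708078e-05
  1.13702925e+00  5.77726530e-01]
[262.17972224 161.58659745] [[262.0946536 157.9563069]]
[339.00638411 179.70612749] [[339.57540572 175.74301713]]
```

View pics/s3c.png

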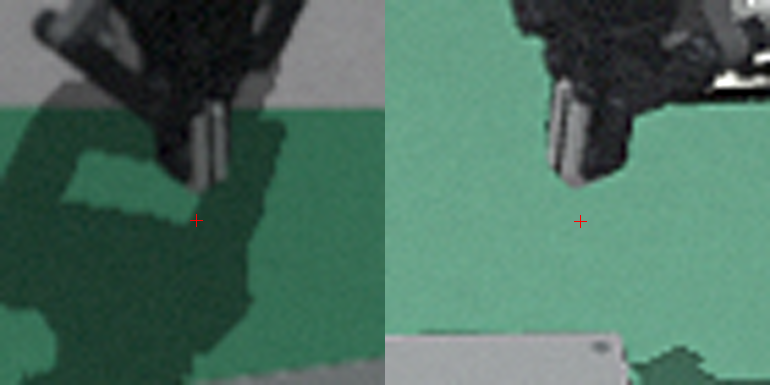

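Emit:
{"api": "send_rows", "payload": {
  "rows": "0.6 3 0 0 0;0.6 7 0 0 0;0.6 11 0 0 0;0.6 12.5 0 0 0;0.6 13.3 0 0 0;0.6 13.3 0 0 0;0 13.3 0 0 0;0 13.3 0 0 0;0 13.3 0 0 0;0 13.3 0 0 0;0 13.3 0 0 0;0 13.3 0 0 0",
  "grip_force": 30
}}

```text
time_s: 6.6
eef_pos: [500.0, -29.6, 4.6]
ee_rot: [0.642, 0.298, 0.64, -0.298]
force: [-1.4, 1.4, 6.4]
grip_width: 0.172
```

Emit:
{"api": "send_rows", "payload": {
  "rows": "0 -4 0 0 0;0 -9 0 0 0;0 -13 0 0 0;0 -14 2.6 -4.2 0;0 -14 5.2 -8.4 0;0 -14 7.8 -12.6 0;0 -14 10.4 -16.8 0;0 -14 13 -21 0;0 -14 15.6 -25.2 0;0 -14 16.5 -26.7 0;0 -14 16.5 -26.7 0;0 -14 16.5 -26.7 0"
}}

```text
time_s: 7.8
eef_pos: [453.7, 280.7, 143.7]
ee_rot: [0.641, 0.298, 0.641, -0.298]
force: [0.3, 0.1, -0.2]
grip_width: 0.171
```

Run:
```python
from look import *
w,pos,Rm=wlook('w4',['scrap_bin'])
a=capture('scene');b=capture('side');save(a,'s4');save(b,'d4')
for p in(a,b): print(nets.spot_point(p,'scrap_bin')[:1], proj(p,[pos]))
cv2.imwrite('pics/s4c.png',np.hstack([cv2.resize(a['pixels'][100:230,300:440,::-1],(390,362)),cv2.resize(b['pixels'][230:420,250:440,::-1],(362,362))]))
```

```text
7.8 [453.7 280.7 143.7] R [[-0.0, 0.765, 0.644], [-0.0, 0.644, -0.765], [-1.0, -0.0, 0.0]] F [ 0.27  0.12 -0.19] g 0.171 jts [ 0.33  0.39  1.57 -0.    1.18  1.21]
scrap_bin [(array([452.6, 285.2,   1.2]), 0.93)]
[{'location': [455.2, 284.4, 2.0], 'confidence': 0.79}] [[398.73692898 146.87086355]]
[{'location': [450.4, 283.6, 3.0], 'confidence': 0.93}] [[352.28887854 330.12802316]]
```

View pics/s4c.png

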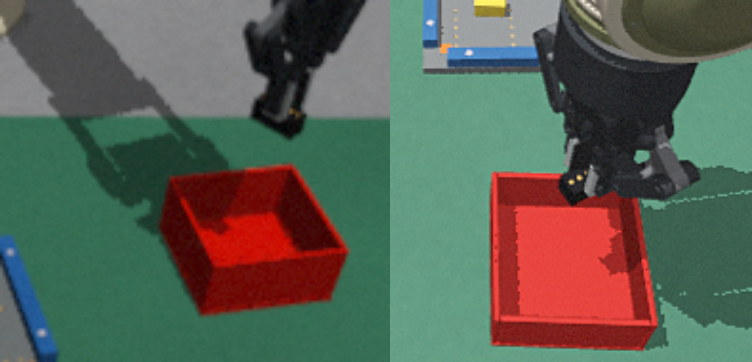

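View pics/w4.png

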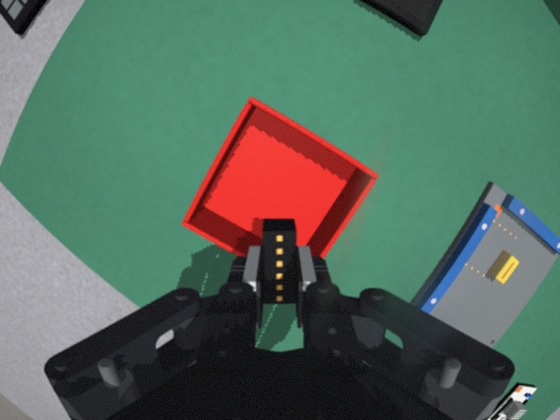

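Emit:
{"api": "send_rows", "payload": {
  "rows": "0 4 0 0 0;0 8 0 -0.3 0;0 9.5 0 -0.3 0;0 9.5 0 -0.3 0;0.45 9.5 0 -0.3 0;0.45 9.5 0 -0.3 0;0.45 9.5 0 -0.3 0;0.45 9.5 0 -0.3 0;0.45 5 0 -0.3 0;0.45 0 0 -0.3 0;0.45 -1 0 -0.3 0;0.45 -1 0 -0.3 0"
}}

```text
time_s: 9.3
eef_pos: [452.6, 283.7, 155.6]
ee_rot: [0.642, 0.299, 0.64, -0.297]
force: [0.7, 0.1, -1.0]
grip_width: 0.451
```

Run:
```python
from look import *
w,pos,Rm=wlook('w5')
K=wbackz(w,pos,Rm,[[278,250]],30)
a=capture('scene');b=capture('side')
cv2.imwrite('pics/s5c.png',np.hstack([cv2.resize(a['pixels'][100:230,300:440,::-1],(390,362)),cv2.resize(b['pixels'][230:420,250:440,::-1],(362,362))]))
```

```text
9.3 [452.6 283.7 155.6] R [[0.004, 0.765, 0.644], [0.001, 0.644, -0.765], [-1.0, 0.004, 0.001]] F [ 0.66  0.07 -1.03] g 0.451 jts [0.34 0.38 1.55 0.   1.21 1.21]
```

View pics/s5c.png

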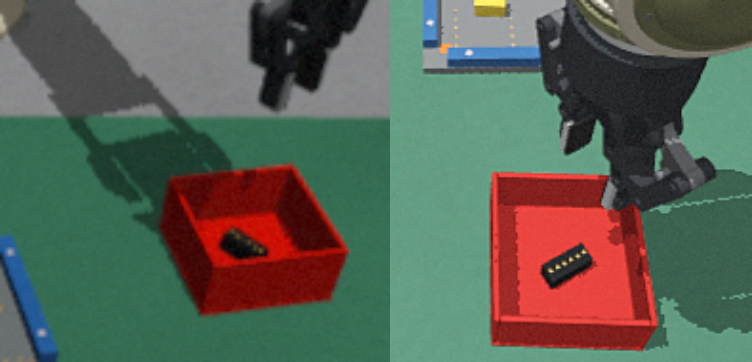

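View pics/w5.png

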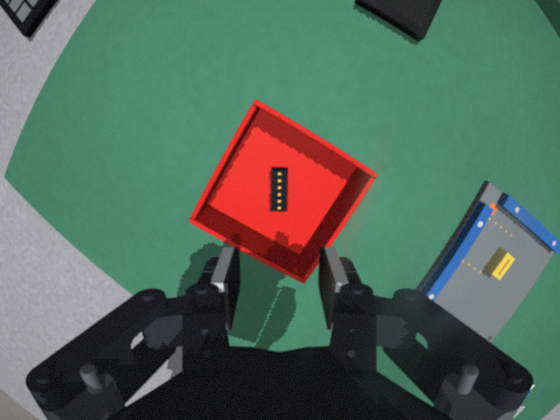

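Emit:
{"api": "send_rows", "payload": {
  "rows": "0.5 0 -1.6 4.7 1.7;0.5 0 -3.2 9.4 3.4;0.5 0 -4.8 14.1 5.1;0.5 0 -6.4 18.8 6.26;0.5 0 -8 23.5 6.26;0.5 0 -9.1 27.1 6.26;0.5 5 -9.1 27.1 6.26;0.5 10 -9.1 27.1 6.26;0.5 13 -9.1 27.1 6.26;0.5 14.7 -9.1 27.1 6.26;0.5 14.7 -9.1 27.1 6.26;0.5 14.7 -9.1 27.1 6.26"
}}

```text
time_s: 10.65
eef_pos: [556.4, 17.5, 6.4]
ee_rot: [0.536, 0.46, 0.537, -0.46]
force: [0.6, 0.6, 0.6]
grip_width: 0.501
```

Emit:
{"api": "send_rows", "payload": {
  "rows": "0 0 0 0 0;0 0 0 0 0;0 0 0 0 0;0 0 0 0 0;0 0 0 0 0"
}}

```text
time_s: 11.15
eef_pos: [557.3, 17.4, 7.8]
ee_rot: [0.537, 0.461, 0.536, -0.46]
force: [-1.0, 0.2, 6.0]
grip_width: 0.212
```

Emit:
{"api": "send_rows", "payload": {
  "rows": "0 -5 0 0 0;0 -10 0 0 0;0 -14 0 0 0;0 -14 -1 -4.8 0;0 -14 -2 -9.6 0;0 -14 -3 -14.4 0;0 -14 -4 -19.2 0;0 -14 -5 -24 0;0 -14 -6 -27.9 0;0 -11 -6 -27.9 0;0 -7 -6 -27.9 0;0 -5 -6 -27.9 0"
}}

```text
time_s: 12.35
eef_pos: [453.2, 283.9, 54.2]
ee_rot: [0.536, 0.459, 0.538, -0.461]
force: [0.3, 1.3, -0.2]
grip_width: 0.211
```

Emit:
{"api": "send_rows", "payload": {
  "rows": "0 0 0 0 0;0.5 0 0 0 0;0.5 0 0 0 0;0.5 0 0 0 0;0.5 0 0 0 0;0.5 -5 0 0 0;0.5 -10 0 0 0;0.5 -15 0 0 0;0.5 -15 0 0 0"
}}

```text
time_s: 13.25
eef_pos: [457.3, 285.0, 213.9]
ee_rot: [0.539, 0.464, 0.535, -0.456]
force: [0.0, 0.2, -0.9]
grip_width: 0.5
```

Run:
```python
from look import *
w,pos,Rm=wlook('w6')
a=capture('scene');b=capture('side');save(a,'s6');save(b,'d6')
cv2.imwrite('pics/s6c.png',np.hstack([cv2.resize(a['pixels'][130:260,215:440,::-1],(450,260)),cv2.resize(b['pixels'][190:420,250:450,::-1],(350,402))[:260*1]]) if 0 else cv2.resize(b['pixels'][190:420,250:450,::-1],(520,598)))
for p in (a,b):
  for n in ['seat_corner','heat_sink','board_mark','board','fixture']:
    print(n,[(np.round(d['location'],0),round(d['confidence'],2)) for d in nets.spot_point(p,n)[:1]])
```

```text
13.25 [457.3 285.  213.9] R [[0.012, 0.988, 0.153], [0.004, 0.153, -0.988], [-1.0, 0.013, -0.002]] F [ 0.04  0.23 -0.9 ] g 0.5 jts [ 0.34  0.33  1.46 -0.    1.34  1.76]
seat_corner [(array([600.,  86.,  10.]), 0.79)]
heat_sink [(array([ 419., -322.,   37.]), 0.95)]
board_mark [(array([455., 283.,   6.]), 0.74)]
board []
fixture [(array([546.,  -0.,  -2.]), 0.75)]
seat_corner [(array([597.,  92.,   8.]), 0.77)]
heat_sink []
board_mark []
board [(array([453., 284.,   0.]), 0.73)]
fixture [(array([541.,  -2.,   1.]), 0.75)]
```

View pics/s6c.png

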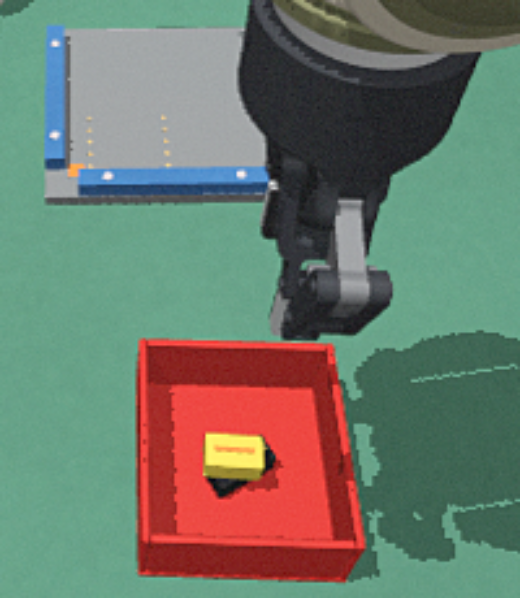

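View pics/s6.png

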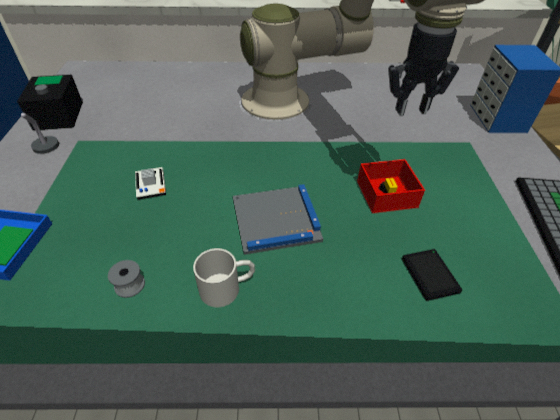

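Emit:
{"api": "send_rows", "payload": {
  "rows": "1 0 -1 4.8 -1.6;1 0 -2 9.6 -3.2;1 0 -3 14.4 -4.8;1 0 -4 19.2 -6.4;1 0 -5 24 -8;1 0 -6 28.8 -9.6;1 0 -7 33.6 -11.2;1 0 -8 38.4 -12.8;1 0 -9 43.2 -14.4;1 0 -10.2 48 -16;1 0 -11.2 53 -17.6;1 0 -12.2 57.5 -19.1"
}}

```text
time_s: 15.1
eef_pos: [426.3, -238.5, 206.9]
ee_rot: [0.705, -0.05, 0.705, 0.05]
force: [1.1, -0.0, 0.2]
grip_width: 1.004
```

Emit:
{"api": "send_rows", "payload": {
  "rows": "1 0 0 0 0;1 0 0 0 0"
}}

```text
time_s: 15.3
eef_pos: [426.4, -237.1, 206.4]
ee_rot: [0.705, -0.046, 0.706, 0.047]
force: [-0.3, 0.2, 0.1]
grip_width: 0.998
```

Run:
```python
from look import *
w,pos,Rm=wlook('w7',['board','heat_sink','board_mark'])
```

```text
15.3 [ 426.4 -237.1  206.4] R [[-0.0, -0.132, 0.991], [0.001, 0.991, 0.132], [-1.0, 0.001, -0.0]] F [-0.3   0.24  0.06] g 0.998 jts [-0.75  0.23  1.61  0.    1.3  -0.88]
board [(array([ 4.193e+02, -3.232e+02,  3.000e-01]), 0.82)]
heat_sink [(array([ 424.3, -317. ,   37.3]), 0.71)]
board_mark [(array([ 460.7, -271.4,   -1.4]), 0.62), (array([ 417.3, -322.5,    1.7]), 0.48)]
```

View pics/w7.png

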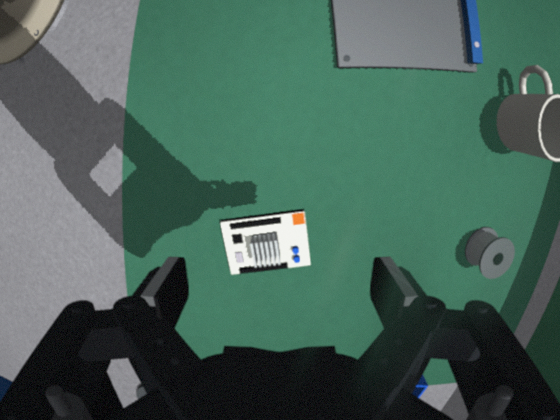

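Run:
```python
import cv2
a=cv2.imread('pics/w7.png')
cv2.imwrite('pics/w7c.png',cv2.resize(a[200:285,210:320],None,fx=6,fy=6,interpolation=cv2.INTER_CUBIC))
```

```text
(no output)
```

View pics/w7c.png

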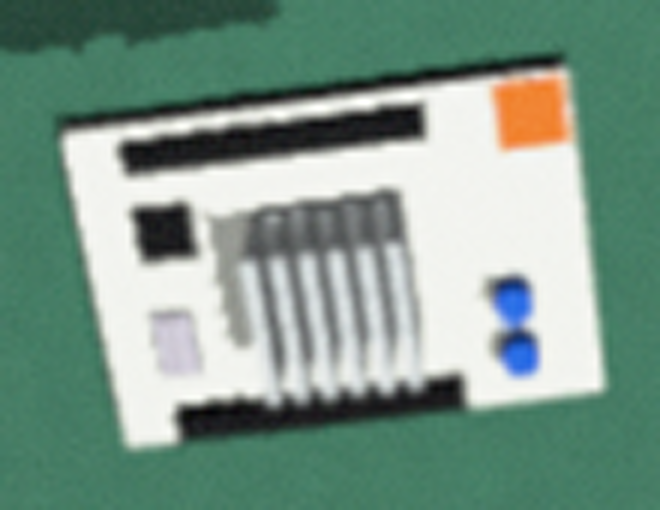

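Run:
```python
from h import *
import pickle
w,pos,Rm=pickle.load(open('pics/w7.pkl','rb'))
f=lambda P,z: wbackz(w,pos,Rm,np.array(P)/6+[210,200]-0.4,z)
def ang(a,b): d=b-a; return round(np.degrees(np.arctan2(d[1],d[0])),1),round(np.linalg.norm(d),1)
B=f([[62,130],[570,68],[607,388],[127,448]],12); print(np.round(B,1),B.mean(0),ang(B[0],B[1]),ang(B[3],B[2]),ang(B[3],B[0]),ang(B[2],B[1]))
H=f([[242,258],[404,240],[425,390],[270,405]],40);print(np.round(H,1),H.mean(0),ang(H[0],H[1]))
```

```text
[[ 364.  -299.9   12. ]
 [ 461.1 -274.1   12. ]
 [ 479.6 -341.4   12. ]
 [ 382.4 -369.    12. ]] [ 421.74835012 -321.10576329   12.        ] (np.float64(14.9), np.float64(100.5)) (np.float64(15.8), np.float64(101.1)) (np.float64(104.9), np.float64(71.5)) (np.float64(105.4), np.float64(69.9))
[[ 403.3 -309.9   40. ]
 [ 432.5 -302.3   40. ]
 [ 440.5 -332.5   40. ]
 [ 411.6 -339.7   40. ]] [ 421.99513336 -321.09807003   40.        ] (np.float64(14.6), np.float64(30.2))
```

Emit:
{"api": "send_rows", "payload": {
  "rows": "0.55 0 -4.1 -0.8 -0.75;0.55 2 -8.3 -1.55 -1.5;0.55 6 -8.3 -1.55 -1.5;0.55 10 -8.3 -1.55 -1.5;0.55 13 -8.3 -1.55 -1.5;0.55 14 -8.3 -1.55 -1.5;0.55 14 -8.3 -1.55 -1.5;0.55 14 -8.3 -1.55 -1.5"
}}

```text
time_s: 16.3
eef_pos: [423.3, -321.4, 68.4]
ee_rot: [0.701, -0.095, 0.7, 0.093]
force: [0.5, -0.6, -0.3]
grip_width: 0.552
```

Run:
```python
from look import *
w,pos,Rm=wlook('w8')
a=capture('scene');b=capture('side')
i=a['pixels'][:,:,::-1];j=b['pixels'][:,:,::-1]
cv2.imwrite('pics/s8c.png',np.hstack([cv2.resize(i[130:210,110:200],None,fx=4.3,fy=4.3,interpolation=2),cv2.resize(j[90:170,320:410],None,fx=4.3,fy=4.3,interpolation=2)]))
```

```text
16.3 [ 423.3 -321.4   68.4] R [[0.002, -0.263, 0.965], [-0.002, 0.965, 0.263], [-1.0, -0.002, 0.001]] F [ 0.5  -0.61 -0.33] g 0.552 jts [-0.87  0.48  1.65  0.    1.01 -1.14]
```

View pics/s8c.png

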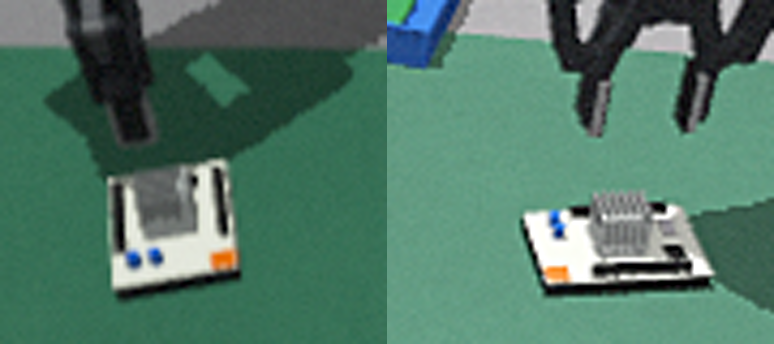

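View pics/w8.png

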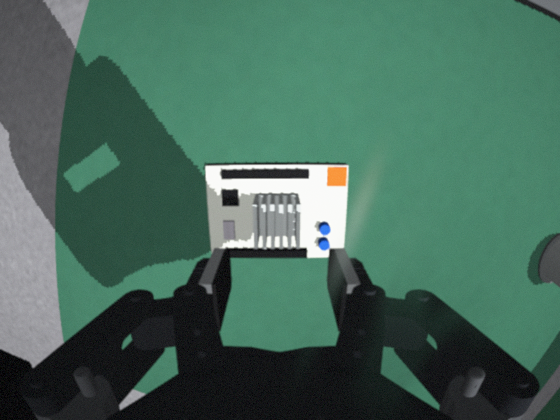

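Emit:
{"api": "send_rows", "payload": {
  "rows": "0.55 3 0 0 0;0.55 5 0 0 0;0.55 6 0 0 0;0.55 6 0 0 0;0.55 6 0 0 0"
}}

```text
time_s: 16.95
eef_pos: [423.0, -321.5, 7.8]
ee_rot: [0.701, -0.094, 0.701, 0.093]
force: [0.7, 0.3, 0.2]
grip_width: 0.551
```

Emit:
{"api": "send_rows", "payload": {
  "rows": "0 0 0 0 0;0 0 0 0 0;0 0 0 0 0;0 0 0 0 0;0 0 0 0 0",
  "grip_force": 60
}}

```text
time_s: 17.45
eef_pos: [423.0, -321.6, 8.2]
ee_rot: [0.701, -0.094, 0.7, 0.093]
force: [-0.3, 0.9, 6.1]
grip_width: 0.332
```

Run:
```python
from look import *
w,pos,Rm=wlook('w9')
```

```text
17.45 [ 423.  -321.6    8.2] R [[0.002, -0.263, 0.965], [-0.002, 0.965, 0.263], [-1.0, -0.002, 0.001]] F [-0.29  0.9   6.11] g 0.332 jts [-0.87  0.57  1.69 -0.    0.87 -1.14]
```

View pics/w9.png

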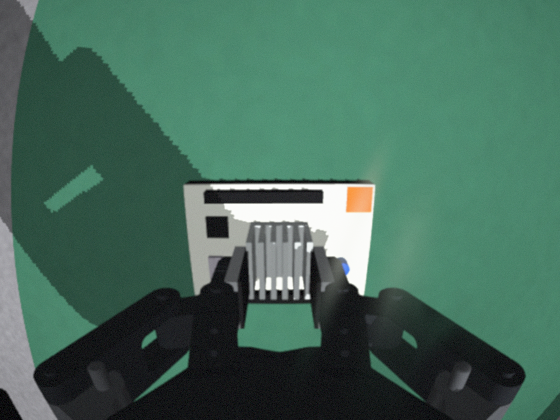

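Emit:
{"api": "send_rows", "payload": {
  "rows": "0 -1 0 0 0;0 -3 0 0 0;0 -6 0 0 0;0 -8 3 2.1 0;0 -8 7 4.9 0.3;0 -8 11 7.7 0.69;0 -8 15 10.5 0.69;0 -8 19 13.3 0.69;0 -8 23 16.1 0.69;0 -8 27 18.9 0.69;0 -8 29.5 20.7 0.69;0 -8 30.2 21.25 0.69"
}}

```text
time_s: 18.7
eef_pos: [548.7, 29.1, 87.4]
ee_rot: [0.703, -0.074, 0.703, 0.074]
force: [-0.4, 0.4, -2.8]
grip_width: 0.333
```

Emit:
{"api": "send_rows", "payload": {
  "rows": "0 0 0 0 0;0 0 0 0 0;0 0 0 0 0"
}}

```text
time_s: 19.0
eef_pos: [548.0, 24.9, 86.9]
ee_rot: [0.703, -0.072, 0.703, 0.072]
force: [-0.9, -0.7, -3.2]
grip_width: 0.328
```

Run:
```python
from look import *
w,pos,Rm=wlook('w10',['seat_corner','heat_sink','board_mark'])
a=capture('scene');b=capture('side');save(a,'s10');save(b,'d10')
i=a['pixels'][:,:,::-1];j=b['pixels'][:,:,::-1]
cv2.imwrite('pics/s10c.png',np.hstack([cv2.resize(i[140:260,215:335],None,fx=3.2,fy=3.2,interpolation=2),cv2.resize(j[160:280,250:370],None,fx=3.2,fy=3.2,interpolation=2)]))
```

```text
19.0 [548.   24.9  86.9] R [[-0.0, -0.202, 0.979], [-0.0, 0.979, 0.202], [-1.0, -0.0, -0.0]] F [-0.93 -0.68 -3.16] g 0.328 jts [-0.17  0.49  1.58 -0.    1.07 -0.37]
seat_corner [(array([601.6,  92.2,  13.3]), 0.66)]
heat_sink [(array([552.2,  26.2, 117.3]), 0.68)]
board_mark [(array([590.9,  71. ,  75.9]), 0.86)]
```

View pics/s10c.png

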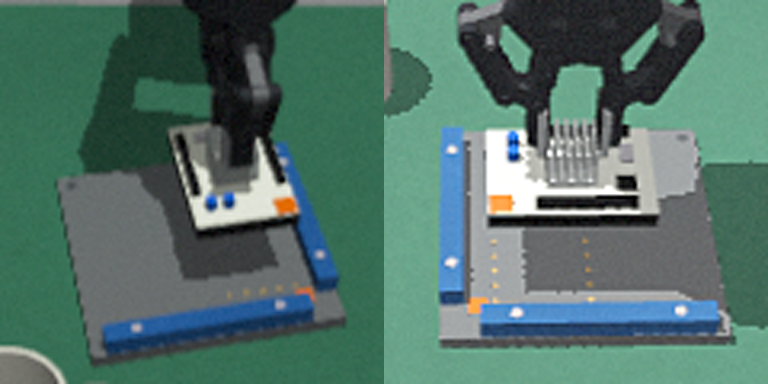

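View pics/w10.png

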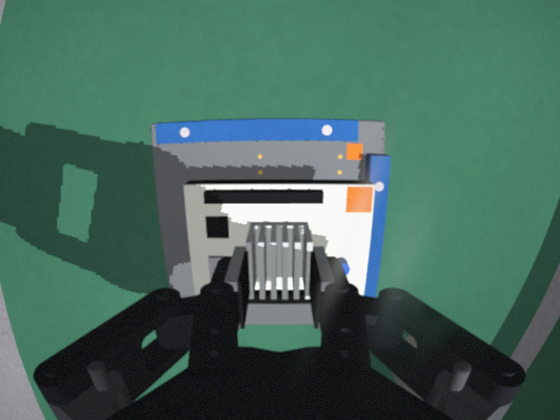

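Run:
```python
import cv2
a=cv2.imread('pics/w10.png')
cv2.imwrite('pics/w10c.png',cv2.resize(a[115:215,145:400],None,fx=3.1,fy=4,interpolation=cv2.INTER_CUBIC))
```

```text
(no output)
```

View pics/w10c.png

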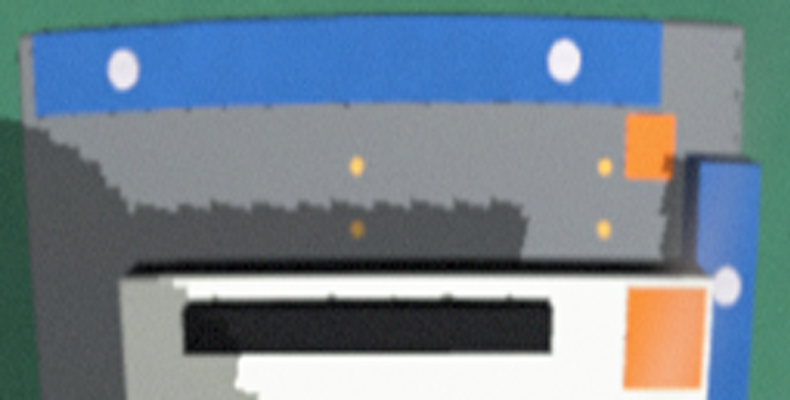

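Run:
```python
from h import *
import pickle
w,pos,Rm=pickle.load(open('pics/w10.pkl','rb'))
f=lambda P,z: wbackz(w,pos,Rm,np.array(P)/[3.1,4]+[145,115]-0.4,z)
def ang(a,b): d=b-a; return round(np.degrees(np.arctan2(d[1],d[0])),2),round(np.linalg.norm(d),1)
S=f([[37,116],[660,104]],26);print(np.round(S,1),ang(*S))
S2=f([[30,36],[662,24]],26);print(np.round(S2,1),ang(*S2))
B=f([[122,278],[713,275]],90.7);print(np.round(B,1),ang(*B))
O=f([[627,115],[675,115],[675,180],[625,178]],12);print('orange',np.round(O,1))
D=f([[357,166],[605,166]],12);print(ang(*D))
print(np.degrees(np.arctan2(Rm[1,2],Rm[0,2])))
# board mark predicted & line distance
u=(S[1]-S[0])[:2];u/=np.linalg.norm(u);n=np.array([-u[1],u[0]])
print('gap y from stop_y to board edge', (S[0,:2]-B[:,:2])@n)
```

```text
[[450.2  57.6  26. ]
 [591.5  87.7  26. ]] (np.float64(12.0), np.float64(144.4))
[[446.2  71.9  26. ]
 [588.6 101.6  26. ]] (np.float64(11.79), np.float64(145.4))
[[492.   49.9  90.7]
 [589.4  70.4  90.7]] (np.float64(11.89), np.float64(99.6))
orange [[587.6  83.3  12. ]
 [599.3  86.   12. ]
 [602.3  74.   12. ]
 [589.9  71.5  12. ]]
(np.float64(12.02), np.float64(59.9))
11.671146073319498
gap y from stop_y to board edge [16.23722616 16.42368306]
```

Emit:
{"api": "send_rows", "payload": {
  "rows": "0 3 0 0 0;0 5 0 0 0;0 6 0 0 0;0 6.3 0 0 0;0 6.5 0 0 0;0 6.5 0 0 0;0 6.5 0 0 0;0 6.5 0 0 0"
}}

```text
time_s: 20.1
eef_pos: [548.6, 26.1, 22.3]
ee_rot: [0.704, -0.073, 0.703, 0.072]
force: [-0.4, 0.1, -3.1]
grip_width: 0.331
```

Emit:
{"api": "send_rows", "payload": {
  "rows": "0 0.1 0 0 0;0 0.15 0 0 0;0 0.2 0 0 0;0 0.2 0 0 0;0 0.2 0 0 0"
}}

```text
time_s: 20.6
eef_pos: [548.3, 26.2, 20.2]
ee_rot: [0.703, -0.073, 0.703, 0.073]
force: [-4.0, 0.4, 5.8]
grip_width: 0.327
```

Emit:
{"api": "send_rows", "payload": {
  "rows": "0 -0.06 0 0 0;0 -0.06 0 0 0;0 -0.06 0 0 0"
}}

```text
time_s: 20.9
eef_pos: [548.3, 26.2, 20.2]
ee_rot: [0.703, -0.072, 0.703, 0.072]
force: [-1.1, 0.6, -0.7]
grip_width: 0.328
```

Emit:
{"api": "send_rows", "payload": {
  "rows": "0 0 0.4 0.4 0;0 0 0.8 0.8 0;0 0 1.1 1.1 0;0 0 1.25 1.25 0;0 0 1.25 1.25 0;0 0 1.25 1.25 0"
}}

```text
time_s: 21.5
eef_pos: [558.0, 41.1, 20.3]
ee_rot: [0.703, -0.073, 0.703, 0.073]
force: [0.7, 0.2, -1.5]
grip_width: 0.33
```

Run:
```python
from look import *
wlook('w11')
a=cv2.imread('pics/w11.png')
cv2.imwrite('pics/w11c.png',cv2.resize(a[140:270,150:400],None,fx=3.1,fy=4,interpolation=cv2.INTER_CUBIC))
```

```text
21.5 [558.   41.1  20.3] R [[0.0, -0.204, 0.979], [0.0, 0.979, 0.204], [-1.0, 0.0, 0.0]] F [ 0.66  0.19 -1.49] g 0.33 jts [-0.14  0.6   1.6   0.    0.94 -0.34]
```

View pics/w11c.png

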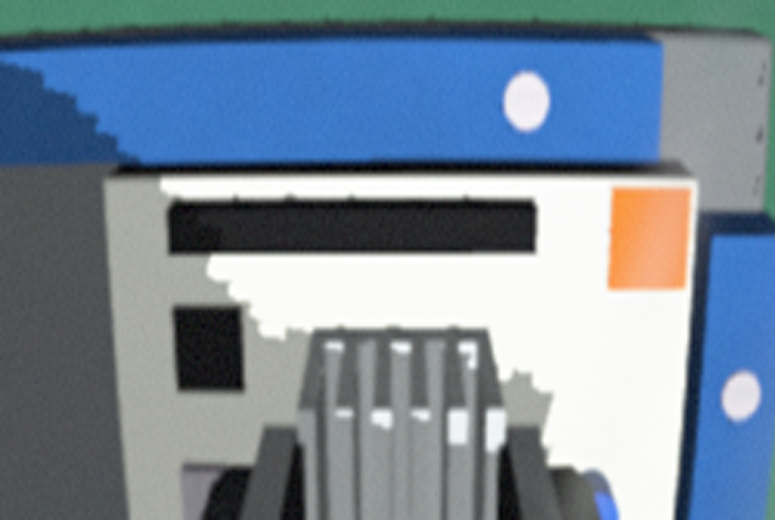

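Emit:
{"api": "send_rows", "payload": {
  "rows": "0 0 0.05 0 0;0 0 0.1 0 0;0 0 0.15 0 0;0 0 0.2 0 0;0 0 0.2 0 0"
}}

```text
time_s: 22.05
eef_pos: [557.5, 43.0, 20.3]
ee_rot: [0.703, -0.072, 0.703, 0.073]
force: [-1.0, -0.3, -1.7]
grip_width: 0.33
```

Emit:
{"api": "send_rows", "payload": {
  "rows": "0 0 0.05 0 0;0 0 0.1 0 0;0 0 0.1 0 0"
}}

```text
time_s: 22.35
eef_pos: [557.4, 43.8, 20.3]
ee_rot: [0.703, -0.073, 0.703, 0.072]
force: [0.5, -0.8, -2.7]
grip_width: 0.332
```

Emit:
{"api": "send_rows", "payload": {
  "rows": "0 0 0.05 0 0;0 0 0.1 0 0;0 0 0.1 0 0"
}}

```text
time_s: 22.65
eef_pos: [557.4, 44.0, 20.6]
ee_rot: [0.704, -0.073, 0.703, 0.072]
force: [-1.0, -5.9, -1.0]
grip_width: 0.325
```

Emit:
{"api": "send_rows", "payload": {
  "rows": "0 0 0 0.05 0;0 0 0 0.1 0;0 0 0 0.15 0;0 0 0 0.2 0;0 0 0 0.2 0;0 0 0 0.2 0"
}}

```text
time_s: 23.25
eef_pos: [558.2, 44.1, 20.4]
ee_rot: [0.702, -0.073, 0.704, 0.072]
force: [-5.7, -8.1, 2.1]
grip_width: 0.332
```

Run:
```python
from look import *
w,pos,Rm=wlook('w12',['board_mark','seat_corner'])
s=ctrl.sense();print(s['wrist_torque'])
a=cv2.imread('pics/w12.png')
cv2.imwrite('pics/w12c.png',cv2.resize(a[140:270,150:400],None,fx=3.1,fy=4,interpolation=cv2.INTER_CUBIC))
```

```text
23.25 [558.2  44.1  20.4] R [[-0.003, -0.204, 0.979], [-0.002, 0.979, 0.204], [-1.0, -0.001, -0.003]] F [-5.67 -8.08  2.14] g 0.332 jts [-0.13  0.6   1.59 -0.    0.95 -0.33]
board_mark [(array([599.8,  87.9,  11.2]), 0.66), (array([553.3,  41.6,  13.1]), 0.42)]
seat_corner [(array([600.3,  90.2,  12.4]), 0.94)]
[-1.48387451  0.90541775  0.07536522]
```

View pics/w12c.png

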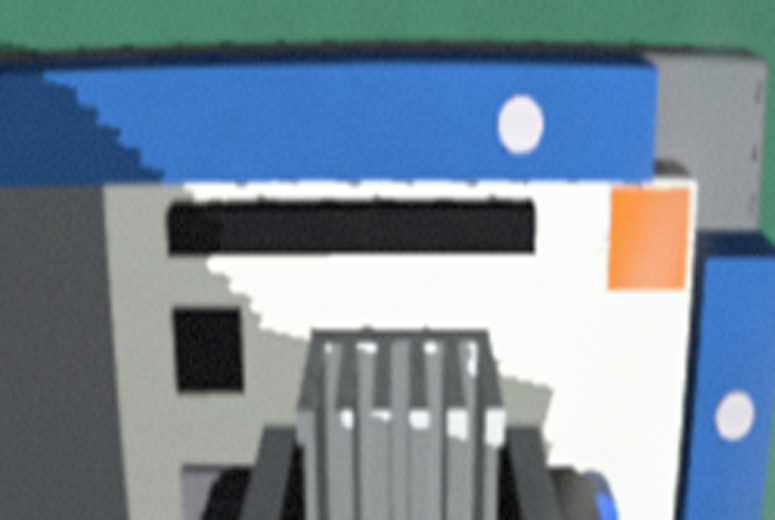

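Emit:
{"api": "send_rows", "payload": {
  "rows": "0 0 -0.08 0 0;0 0 -0.12 0 0;0 0 -0.12 0 0;0 0 -0.12 0 0"
}}

```text
time_s: 23.8
eef_pos: [559.3, 44.2, 20.3]
ee_rot: [0.703, -0.073, 0.703, 0.073]
force: [-0.8, -1.6, -2.1]
grip_width: 0.331
```

Emit:
{"api": "send_rows", "payload": {
  "rows": "0 0 0 0.05 0;0 0 0 0.1 0;0 0 0 0.1 0;0 0 0 0.1 0"
}}

```text
time_s: 24.2
eef_pos: [560.1, 44.4, 20.3]
ee_rot: [0.703, -0.072, 0.704, 0.073]
force: [-2.9, -1.3, -0.6]
grip_width: 0.33
```

Emit:
{"api": "send_rows", "payload": {
  "rows": "0 0 0 0.05 0;0 0 0 0.1 0;0 0 0 0.1 0;0 0 0 0.1 0"
}}

```text
time_s: 24.6
eef_pos: [560.1, 44.4, 20.3]
ee_rot: [0.702, -0.073, 0.704, 0.073]
force: [-8.6, -2.4, 3.7]
grip_width: 0.326
```

Emit:
{"api": "send_rows", "payload": {
  "rows": "0 -0.03 0 0.05 0;0 -0.03 0 0.05 0;0 -0.03 0.05 0.05 0;0 -0.03 0.1 0.05 0;0 -0.03 0.1 0.05 0;0 -0.03 0.1 0.05 0"
}}

```text
time_s: 25.2
eef_pos: [560.1, 44.4, 20.4]
ee_rot: [0.702, -0.073, 0.705, 0.072]
force: [-10.7, -8.7, 3.2]
grip_width: 0.329
```

Run:
```python
from look import *
w,pos,Rm=wlook('w13',[])
s=ctrl.sense();print(s['wrist_torque'])
a=cv2.imread('pics/w13.png')
cv2.imwrite('pics/w13c.png',cv2.resize(a[140:270,150:400],None,fx=3.1,fy=4,interpolation=cv2.INTER_CUBIC))
```

```text
25.2 [560.1  44.4  20.4] R [[-0.004, -0.204, 0.979], [-0.002, 0.979, 0.204], [-1.0, -0.001, -0.004]] F [-10.66  -8.74   3.16] g 0.329 jts [-0.13  0.61  1.59 -0.    0.95 -0.33]
[-1.44216512  1.65076009  0.03667142]
```

View pics/w13c.png

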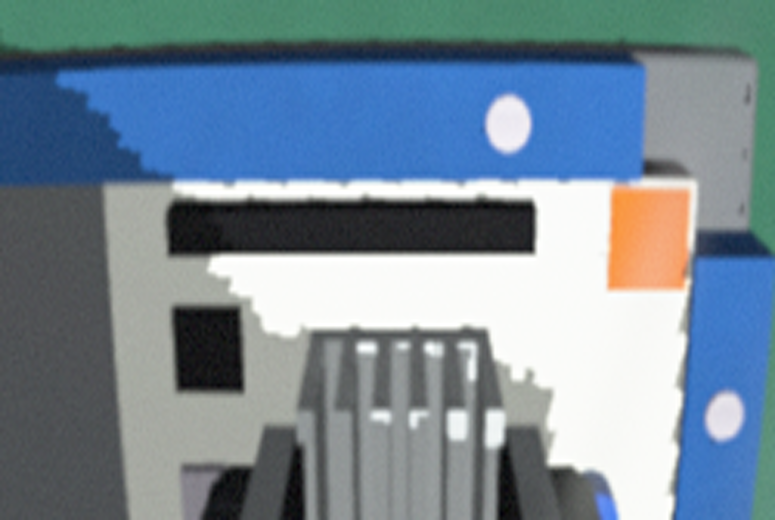

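Emit:
{"api": "send_rows", "payload": {
  "rows": "0 0 0.04 0 0;0 0 0.08 0 0;0 0 0.08 0 0;0 0 0.08 0 0;0 0 0.08 0 0;0 0 0.08 0 0"
}}

```text
time_s: 25.85
eef_pos: [560.1, 44.5, 20.5]
ee_rot: [0.702, -0.074, 0.705, 0.072]
force: [-10.3, -13.2, 2.3]
grip_width: 0.33
```

Run:
```python
from look import *
w,pos,Rm=wlook('w14',[])
s=ctrl.sense();F=s['force'];c,t=np.cos(np.radians(11.9)),np.sin(np.radians(11.9));print('fix',F[0]*c+F[1]*t,-F[0]*t+F[1]*c,s['wrist_torque'])
a=capture('scene');b=capture('side');save(a,'s14');save(b,'d14')
i=a['pixels'][:,:,::-1];j=b['pixels'][:,:,::-1]
cv2.imwrite('pics/s14c.png',np.hstack([cv2.resize(i[170:260,225:325],None,fx=3.9,fy=3.9,interpolation=2),cv2.resize(j[185:275,260:360],None,fx=3.9,fy=3.9,interpolation=2)]))
```

```text
25.85 [560.1  44.5  20.5] R [[-0.004, -0.204, 0.979], [-0.003, 0.979, 0.204], [-1.0, -0.002, -0.004]] F [-10.33 -13.18   2.28] g 0.33 jts [-0.13  0.61  1.59 -0.    0.95 -0.33]
fix -11.136696990034185 -9.937898595786695 [-2.1011677   1.56853793  0.0489982 ]
```

View pics/s14c.png

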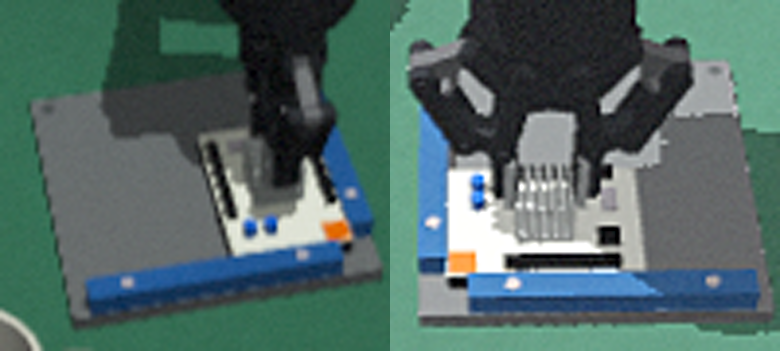

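View pics/w14.png

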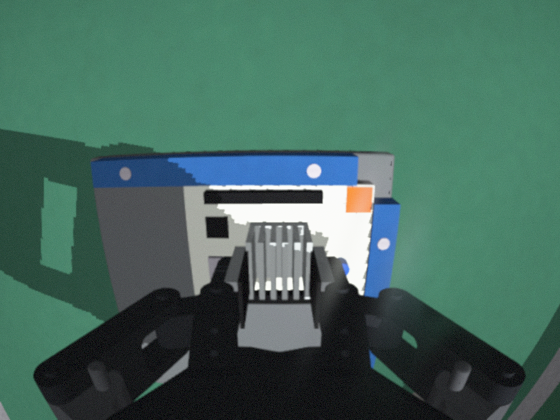

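Emit:
{"api": "send_rows", "payload": {
  "rows": "0 0 0.02 0.02 0;0 0 0.04 0.04 0;0 0 0.06 0.04 0;0 0 0.06 0.04 0;0 0 0.06 0.04 0;0 0 0.06 0.04 0;0 0 0.06 0.04 0"
}}

```text
time_s: 26.7
eef_pos: [560.1, 44.5, 20.5]
ee_rot: [0.702, -0.074, 0.705, 0.071]
force: [-11.6, -16.7, 3.5]
grip_width: 0.328
```

Run:
```python
from look import *
w,pos,Rm=wlook('w15',[])
s=ctrl.sense();F=s['force'];c,t=np.cos(np.radians(11.9)),np.sin(np.radians(11.9));print('fix',F[0]*c+F[1]*t,-F[0]*t+F[1]*c,s['wrist_torque'])
a=cv2.imread('pics/w15.png')
cv2.imwrite('pics/w15c.png',cv2.resize(a[140:270,150:400],None,fx=3.1,fy=4,interpolation=cv2.INTER_CUBIC))
```

```text
26.7 [560.1  44.5  20.5] R [[-0.004, -0.204, 0.979], [-0.004, 0.979, 0.204], [-1.0, -0.003, -0.005]] F [-11.64 -16.71   3.46] g 0.328 jts [-0.13  0.61  1.58 -0.01  0.95 -0.33]
fix -14.305308602717401 -13.91869135538537 [-2.75665803  1.87830107  0.01941883]
```

View pics/w15c.png

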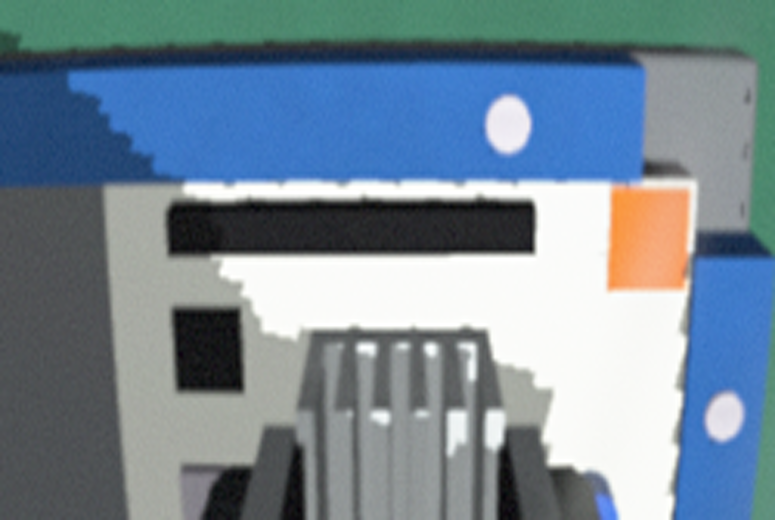

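Run:
```python
from h import *
s=ctrl.sense();print(s['time_s'],s['force'])
print(workorder.finish_job())
```

```text
26.75 [-11.12778059 -16.56937906   3.66888161]
the job is handed in; nothing more can be done
None
```

Both scraps are in the red bin, and the white board is seated against both blue stops. I handed the job in at 26.8 s with the gripper still holding the board pressed there.

- **Scraps:** The black one went first, then the yellow. A side picture taken after both drops showed them in the bin and a clear fixture.
- **Grasps:** The first try at the black scrap closed on nothing. In the pictures the fingertips sat about 16 mm above the reported TCP, so I gripped lower and every later grasp held.
- **Seating:** I gripped the board by its heat sink, set it on the seat and slid it to the stops. The first push toward the x stop was held up by friction along the y stop. I eased off y, seated x, then pressed both.
- **Last checks:**
  - The wrist sensor read about 14 N along each fixture axis. That total includes friction, so the force on each stop is somewhat less.
  - Both edges looked flush in the wrist picture, with the orange corners together.
  - The board's yaw matched the fixture's to about 0.2° just before it was set down.
  - The tool was tilted by about 0.3° under the load.
- **Bystanders:** I did not touch the drive, the spool or the mug. I did not measure their positions again at the end.

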